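# Roll a brass tube blank into the V-block and set it against the length stop

## Task

With the fingertips only, roll the brass tube sideways along the loading plate until it drops into the V-block, then push it by its near end along the groove until its far end is up against the stop bolt, and take the hand away. Do not grip the tube, lift it or let it leave the plate and V-block, and leave everything else on the bench where it is.

Things in the scene. Friction and masses are not known exactly. Their poses are not given: they have to be found in the camera images.
- tube: brass tube blank, 40 mm diameter, 150 mm long, about 0.55 kg, polished (friction about 0.4), on the loading plate within 0.12 rad of parallel to the groove. Origin on its axis, half-way along; x is its axis (towards the end that meets the stop); y and z turn as it rolls. It rolls square to its own axis, so if skewed it drifts sideways; it coasts 1 to 2 cm after a slow push
- station: fixed steel V-block station: a loading plate with a V-block along its edge. Origin on the bench directly under the V groove; x along the groove towards the stop (roughly away from the robot), y across the groove from the plate to the V-block's high back (the way to roll), z up. The mm coordinates of the other entries are in this frame
- plate_mid (a point): middle of the loading plate's top, at x = 15, y = -181, z = 34 mm. The plate is dark steel, flat and level, 270 mm along x (-120 to 150) and 300 mm along y (-331 to -31); a keeper strip 5 mm high runs along its end at y = -334
- v_lip (a point): point on the V-block's front lip edge, at x = 0, y = -20, z = 34 mm. The block spans x -64 to 50; its lip is flat and level with the plate from y = -30 to -20, then comes the 90 degree groove (bottom at y = 0, z = 14) and its far side rising at 45 degrees to the back, y 42 to 62, z = 56. The tube overhangs the block's ends; nothing but the bench lies below its near end
- seat (a point): where the middle of the tube's axis lies when seated in the groove against the stop: x = 10, y = 0, z = 42.3 mm. A tube that has just rolled straight in lies at the same y and z, some 20 to 40 mm short of it along x
- stop_face (a point): centre of the face of the stop bolt that the tube's far end must touch: x = 85, y = 0, z = 42.3 mm. The bolt is 12 mm thick and points at the robot from a green bracket 40 mm wide and 62 mm high (x 108 to 116), with lock nuts. The tube slides along the groove at about 2 to 5 N (more for a moment as it starts); at the stop the force climbs at once
- bush_plate: bystander: a short brass bush standing on the loading plate near its far edge, 40 mm diameter, 45 mm tall; origin at the centre of its underside
- bush_bench: bystander: a brass bush standing on the bench, 40 mm diameter, 70 mm tall; origin at the centre of its underside
- transformer1: bystander: small transformer lying flat, dark steel core with a green coil, 78 x 66 x 56 mm; origin at the centre of its underside
- transformer2: bystander: another such transformer
- transformer3: bystander: another such transformer
- terminal_box: bystander: clear tray of brass terminals, 120 x 85 x 35 mm; origin at the centre of its underside
- pliers: bystander: pliers with red handles lying flat, 180 mm long, 15 mm high; origin at the pivot
- screwdriver: bystander: screwdriver with a green handle lying flat, 190 mm long; origin on its underside
Mind the look-alikes: they are no part of the job. Leave any blue or white look-alike of the tube alone.

How it is judged:
By the outcome, as a careful person would: the job done as asked, in the order asked, and still so for the second after the job is handed in, with the robot touching nothing.
It also fails if it takes over 48 s, if anything falls off the work surface, if the arm or the gripper's body presses on something with over 40 N, if the wrist force passes 120 N, or if a joint passes its speed limit or range.

## Robot

A 7-joint arm with a two-finger parallel gripper is mounted at the origin on the work surface. World frame = base frame: x ahead of the robot, y to its left, z up, the work surface at z = 0. Lengths are in m, angles in rad, forces in N, time in s.
With the tool pointing down it reaches from about 0.4 to 0.85 m from the base axis. Payload 10.4 kg.
Tool frame: the origin (TCP) lies on the centre line of the jaws, within the pads' length; the fingertips stand 11 mm ahead of it and the grasp point (between the pads) lies 8 mm behind it; z points along the fingers, y is the line along which they close (so a half turn about z gives the same grasp; the last joint's range is limited). The gripper opens to 87 mm and grips with 3 to 60 N. Pads are 19 mm wide; open, the fingers measure 117 mm over their backs; the gripper's body (75 mm by 190 mm) begins 51 mm behind the grasp point.
Start: joints at [1.208, 0.332, -0.065, 1.46, 0.022, 1.35, -0.088], TCP at [0.208, -0.589, 0.234] pointing down, gripper open.
Joint ranges: [-2.6, 2.6], [-0.5, 2.12], [-1.47, 1.34], [0.16, 2.42], [-1.27, 4.41], [0.06, 2.06], [-2.6, 2.6]. Speed limits (rad/s): [2.22, 2.22, 2.79, 2.79, 3.14, 3.14, 3.14].

## Interface

Orientations are given as a unit quaternion [x, y, z, w].
In Python, from bench import r gives the robot as it stands.
- The arm moves only by the shell command python3 -m pendant 'ROWS' [OPENING] [FORCE]. ROWS is JSON, a list of rows, each a list of 4 numbers: the shift along the tool's x, y, z in m, then the turn about the tool's z in rad. A call has 1 to 8 rows; each row shifts and turns the commanded pose from where the row before left it, along the tool's axes as they then stand; what a row does not reach is not made up. A row lasts 1/12 s, in which the tool goes at most 41.7 mm and 7.16 degrees, less where a joint would pass 70% of its speed; a pose out of reach is approached as far as the arm can. A call with a gripper value outside its range is refused whole. OPENING is the opening, from 0 (shut) to 1 (fully open), set as the call begins (- or left out, the last holds). The fingers move at their own pace and stop on an object; FORCE is the grip in N (left out, the last holds). Time passes only in rows, so rows that do not move let the fingers close. It gives the time, the measured TCP pose, the force, the opening and the grip force at its end, in the units of the state.
- r.read_state(): the state, without advancing time (a new reading comes with each control period).
- r.camera(name): name is "side" or "top"; returns a dict with "img" (480x640x3 uint8, red, green, blue), "camera_matrix" (3x3 intrinsics, pixels), "xyz" and "attitude" of the camera in the world. Camera axes: x right, y down, z forward; pixel columns grow to the right and rows downward; lengths in m; the calibration is good to about 2 mm. A picture is of the moment at which its call begins. There is no depth.
- r.close_job(): hands the job in; it is judged then, once.
Trained networks look in the newest picture that a camera, given by its name, has taken for a name from the list of things; names that differ only in an ending like _2 or _b are one class to them, and where a whole thing is asked for, a point or a joint stands for the part that bears it (a point fixed in the world has none). Each returns a list of dicts, best first, with "score" (0 to 1); they miss things now and then, are a little off and sometimes report something else, mostly with a low value. They report only what shows in the picture. A call takes as long as a camera call. They do not tell look-alikes from the thing itself.
- r.outline_of(thing, camera): "mask" (480x640 bool, what is visible of it) and "bbox" ([centre column, centre row, width, height] in pixels, round what is visible of it).
The state is a dict: "time": time; "joint_positions": joint angles; "joint_vel": joint speeds; "joint_torque": joint torques, N m; "ee_pos": TCP position; "eef_rot": TCP orientation; "ft_force": force on the tool from outside, world axes, zero at the start; "torque": the same for the moment, N m; "width": finger opening in m; "grip_force": force on a finger pad.
Only numpy, scipy, OpenCV 4.12 (cv2) and the standard library are available. Lean on these libraries where they do the work, as an engineer would, in place of code of your own. Each camera call takes 0.05 s, during which the arm holds its last target. There are 200 camera calls.

## Working session

There is one attempt and no reset: what is moved stays moved. The work goes in short steps, Python scripts to look and compute and a shell command to move; the robot and the scene stay as the last step left them, time stands still between calls to the robot, and variables do not carry over. Pictures are saved under pics/ and viewed, at most 10 in all, crops included, and the job is handed in when it is done.

```bash
ls; mkdir -p pics; python3 - <<'E'
from bench import r
import cv2,numpy as np
for n in("top","side"):
    c=r.camera(n); cv2.imwrite(f"pics/{n}0.png",c["img"][:,:,::-1]); print(n,np.round(c["camera_matrix"],1).tolist(),c["xyz"],c["attitude"])
    for t in("tube","station","bush_plate"):
        for o in r.outline_of(t,n)[:3]: print(t,round(o["score"],2),np.round(o["bbox"],1))
s=r.read_state();print(s)
E
```

```text
pics
top [[465.9, 0.0, 310.6], [0.0, 465.9, 232.8], [0.0, 0.0, 1.0]] [0.41936865 0.04389699 1.07007762] [-0.70565375  0.70666315 -0.04085345  0.03179585]
tube 0.94 [210.1 362.4  54.6  68.7]
tube 0.88 [333.  204.3  31.2  69.4]
tube 0.73 [346.6 314.6  53.4  57.7]
bush_plate 0.9 [339.4 147.4  16.9  25.1]
bush_plate 0.21 [487.5 252.8  46.3  55.1]
side [[601.0, 0.0, 321.2], [0.0, 601.0, 227.3], [0.0, 0.0, 1.0]] [-0.04461339  1.03540779  1.05039827] [-0.21497187  0.88440376 -0.40064982  0.10534136]
tube 0.77 [387.1 239.   41.4  46.4]
tube 0.71 [382.4 338.6  51.5  61.3]
tube 0.69 [303.2 206.7  48.6  35.6]
station 0.81 [281.3 240.5 161.4 131.7]
bush_plate 0.57 [262.1 190.2  13.4  18.1]
{'time': 0.4, 'joint_positions': array([ 1.20837122,  0.33228437, -0.06472782,  1.46021439,  0.02161489,
        1.34992564, -0.08851552]), 'joint_vel': array([-0.00022181, -0.00150522,  0.00119728, -0.00081342, -0.00103775,
        0.0025458 ,  0.00063223]), 'joint_torque': array([-1.36174735e-03, -6.22373414e+01,  2.42529705e-02, -3.89674759e+01,
       -6.11118274e-02,  3.34215153e-02,  9.75385046e-05]), 'ee_pos': array([ 0.20833701, -0.58921045,  0.23346821]), 'eef_rot': array([ 9.85597890e-01,  1.69105870e-01, -1.14723085e-05, -6.72115301e-05]), 'ft_force': array([ 0.54878925, -0.2595608 , -0.68517344]), 'torque': array([ 0.02204922,  0.0446298 , -0.03294292]), 'grip_force': 0.0, 'width': 0.08702189232732817}
```

View pics/top0.png

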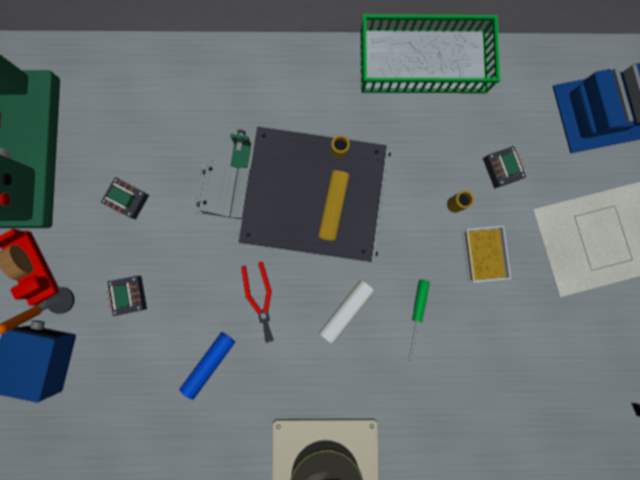

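View pics/side0.png

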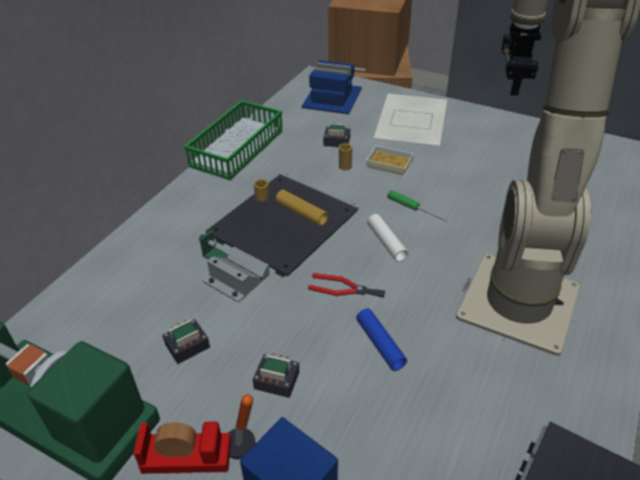

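The top view has the plate corners at about (258,127), (387,146), (372,261) and (240,242). The brass tube runs from (328,238) to (341,172), with the bush at (340,146) beyond its far end. The V-block is to the left at (215,190), with the green bracket at (240,150).

```bash
cat > h.py <<'E'
from bench import r
import cv2,numpy as np
from scipy.spatial.transform import Rotation as R
from scipy.optimize import least_squares
def proj(c,P):
    p=(np.atleast_2d(P)-c["xyz"])@R.from_quat(c["attitude"]).as_matrix()
    p=p@np.asarray(c["camera_matrix"]).T
    return p[:,:2]/p[:,2:]
def back(c,uv,z):
    uv=np.atleast_2d(uv).astype(float); d=np.c_[uv,np.ones(len(uv))]@np.linalg.inv(c["camera_matrix"]).T
    d=d@R.from_quat(c["attitude"]).as_matrix().T
    return c["xyz"]+d*((z-c["xyz"][2])/d[:,2:])
def st2w(S,P):
    P=np.atleast_2d(P); c,s=np.cos(S[2]),np.sin(S[2])
    return np.c_[S[0]+c*P[:,0]-s*P[:,1],S[1]+s*P[:,0]+c*P[:,1],P[:,2]]
def w2st(S,p):
    d=np.atleast_2d(p)[:,:2]-np.array(S[:2]); c,s=np.cos(S[2]),np.sin(S[2])
    return np.c_[c*d[:,0]+s*d[:,1],-s*d[:,0]+c*d[:,1]]
a=np.linspace(0,2*np.pi,24)
def hull(c,t,z):
    P=np.array([[x,.02*np.cos(k),z+.02*np.sin(k)] for x in(-.075,.075) for k in a])
    return cv2.convexHull(proj(c,st2w(t,P)).astype(np.float32))
def desc(m):
    x=np.sqrt(max(m["mu20"]+m["mu02"],1e-9))
    th=.5*np.arctan2(2*m["mu11"],m["mu20"]-m["mu02"])
    return np.array([m["m10"]/m["m00"],m["m01"]/m["m00"],40*np.cos(2*th),40*np.sin(2*th)])
def fit_tube(obs,t0,z):
    # obs: list of (cam, mask); returns x,y,yaw
    f=lambda t:np.concatenate([desc(cv2.moments(hull(c,t,z)))-desc(cv2.moments(m.astype(np.uint8),True)) for c,m in obs])
    s=least_squares(f,t0,x_scale=[.01,.01,.05],diff_step=1e-4); return s.x,s.fun
def near(thing,cam,uv):
    L=[o for o in r.outline_of(thing,cam) if np.hypot(*(np.array(o["bbox"][:2])-uv))<35]
    return L[0] if L else None
E
python3 - <<'E'
from h import *
ct=r.camera("top"); img=ct["img"].astype(int)
box=np.zeros(img.shape[:2],np.uint8); box[115:272,225:400]=1
m=((img.max(2)<75)*box).astype(np.uint8)
n,l,s,_=cv2.connectedComponentsWithStats(m); m=(l==1+np.argmax(s[1:,4])).astype(np.uint8)
m=cv2.morphologyEx(m,cv2.MORPH_OPEN,np.ones((9,9),np.uint8))
h=cv2.convexHull(max(cv2.findContours(m,0,2)[0],key=cv2.contourArea)); q=cv2.minAreaRect(h); q4=cv2.approxPolyDP(h,6,True)[:,0]
print("corners",q4.tolist(),np.round(back(ct,q4,.034),4).tolist())
W=back(ct,q4,.034)
pl=np.array([[.150,-.031,.034],[.150,-.331,.034],[-.12,-.331,.034],[-.12,-.031,.034]])
best=None
from itertools import permutations
for p in [np.roll(W,k,0)[::d] for k in range(4) for d in(1,-1)]:
    s=least_squares(lambda S:(st2w(S,pl)-p)[:,:2].ravel(),[.55,.2,-.1])
    if best is None or s.cost<best.cost: best=s
S=best.x; print("station",S,"res mm",np.round(best.fun*1000,1))
cs=r.camera("side")
ot=near("tube","top",(333,204)); os_=near("tube","side",(303,207))
for ob in([(ct,ot["mask"])],[(cs,os_["mask"])],[(ct,ot["mask"]),(cs,os_["mask"])]):
    t,f=fit_tube(ob,[.48,0,S[2]],.054); print("tube",t,"in st",w2st(S,t),"skew",t[2]-S[2],np.round(f,1))
b=near("bush_plate","top",(340,147));print("bush",w2st(S,back(ct,b["bbox"][:2],.056)))
np.save("S.npy",S)
# overlay
M=np.array
segs=[]
for y,z in((-.331,.034),(-.031,.034)): segs.append(([-.12,y,z],[.15,y,z]))
for x in(-.12,.15): segs.append(([x,-.331,.034],[x,-.031,.034]))
for y,z in((-.02,.034),(0,.014),(.042,.056),(.062,.056)): segs.append(([-.064,y,z],[.05,y,z]))
for x in(-.064,.05): segs.append(([x,.042,.056],[x,.062,.056]))
for y in(-.02,.02): segs.append(([.108,y,.062],[.116,y,.062]))
segs.append(([.085,0,.0423],[.108,0,.0423]))
out=[]
for c,(u,v,w,hh) in((ct,(190,110,210,160)),(cs,(190,165,180,140))):
    k=3.6; im=cv2.resize(c["img"][v:v+hh,u:u+w,::-1],None,fx=k,fy=k,interpolation=2)
    for A,B in segs:
        pa,pb=(proj(c,st2w(S,[A,B]))-[u,v]+.5)*k
        cv2.line(im,tuple(int(i) for i in pa),tuple(int(i) for i in pb),(255,0,255),1)
    cv2.polylines(im,[((hull(c,t,.054)-[u,v]+.5)*k).astype(int)],True,(255,255,0),1)
    out.append(im)
cv2.imwrite("pics/o1.png",out[0]);cv2.imwrite("pics/o2.png",out[1])
E
```

```text
corners [[258, 129], [384, 146], [370, 259], [241, 241]] [[0.7648, 0.1501, 0.034], [0.7254, -0.1377, 0.034], [0.4675, -0.1018, 0.034], [0.508, 0.1855, 0.034]]
station [ 0.62642148  0.20536637 -0.13785357] res mm [ 6.   4.   4.1 -5.4 -5.4 -4.2 -4.7  5.7]
tube [ 0.58722898 -0.0195411  -0.21528834] in st [[-0.0079145  -0.22815956]] skew -0.07743477241380414 [-0.  0.  0. -0.]
tube [ 0.58175719 -0.01769486 -0.22928061] in st [[-0.01358809 -0.22708275]] skew -0.09142704739375171 [-0. -0.  0. -0.]
tube [ 0.58536768 -0.01947386 -0.22159642] in st [[-0.00976738 -0.22834873]] skew -0.08374285135366738 [-0.   0.8  0.2 -0.5 -0.9 -0.8  0.5 -0.3]
bush [[ 0.12244227 -0.22561051]]
```

View pics/o1.png

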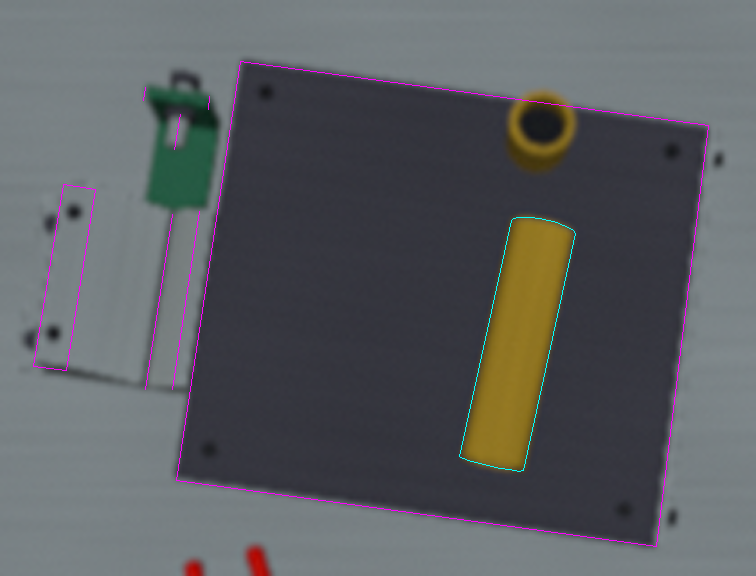

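View pics/o2.png

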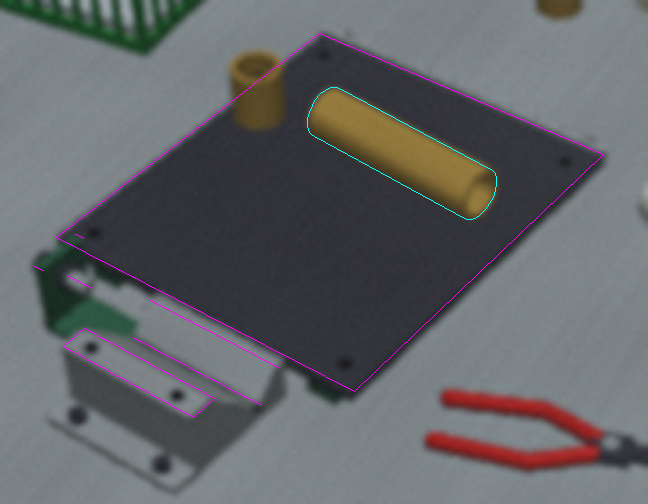

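The overlays match both pictures. The tube is at station (-10, -228) mm with a skew of about -0.08, so its far end lags. The bush stands at (122, -226) mm, clear of the push. My plan is to push with both open fingertips on a line parallel to the groove, starting with a brisk tap to square the tube. First I turn the tool so that tool x points along station y and tool y along station x.

```bash
cat > w.py <<'E'
import sys
from h import *
S=np.load("S.npy"); s=r.read_state()
m=R.from_quat(s["eef_rot"]).as_matrix(); phi=np.arctan2(m[1,0],m[0,0])
print("t",s["time"],"TCP st mm",np.round(w2st(S,s["ee_pos"])*1000,1),"z",round(s["ee_pos"][2]*1000,1),"toolx-sty",round(phi-S[2]-np.pi/2,4),"F",np.round(s["ft_force"],1),"w",round(s["width"],4))
if len(sys.argv)>1:
    g=np.array([float(v) for v in sys.argv[1:4]])/1000 # guess st x,y,z of the tube
    t0=st2w(S,[g])[0]; obs=[]
    for n in("top","side"):
        c=r.camera(n); uv=proj(c,t0)[0]
        L=[o for o in r.outline_of("tube",n) if np.hypot(*(np.array(o["bbox"][:2])-uv))<40]
        if L: obs.append((c,L[0]["mask"]));
        if len(sys.argv)>4: cv2.imwrite(f"pics/{sys.argv[4]}_{n}.png",c["img"][:,:,::-1])
        if L:
            t,f=fit_tube(obs[-1:],[*t0[:2],S[2]],g[2]); print(n,"tube st",np.round(w2st(S,t)*1000,1),"skew",round(t[2]-S[2],3),"px",L[0]["mask"].sum(),"pred",round(cv2.contourArea(hull(c,t,g[2]))))
    if len(obs)==2: t,f=fit_tube(obs,[*t0[:2],S[2]],g[2]); print("both",np.round(w2st(S,t)*1000,1),round(t[2]-S[2],3))
E
python3 -m pendant '[[0,0,0,-0.12],[0,0,0,-0.12],[0,0,0,-0.12],[0,0,0,-0.12],[0,0,0,-0.12],[0,0,0,-0.12],[0,0,0,-0.12],[0,0,0,-0.12]]'
python3 -m pendant '[[0,0,0,-0.12],[0,0,0,-0.015]]'; python3 w.py
```

```text
time: 1.32
ee_pos: [0.2083, -0.5893, 0.2336]
eef_rot: [0.794, 0.607, -0.0, 0.0]
ft_force: [0.1, -0.5, 0.1]
width: 0.0872
grip_force: 0.0
time: 1.48
ee_pos: [0.2082, -0.5893, 0.2336]
eef_rot: [0.752, 0.66, 0.0, 0.0]
ft_force: [-0.6, -0.2, 0.9]
width: 0.0866
grip_force: 0.0
t 1.4833 TCP st mm [[-305.  -844.6]] z 233.6 toolx-sty 0.0075 F [-0.6 -0.2  0.9] w 0.0866
```

```bash

python3 -m pendant '[[0.0355,0.0187,0,0],[0.0355,0.0187,0,0],[0.0355,0.0187,0,0],[0.0355,0.0187,0,0],[0.0355,0.0187,0,0],[0.0355,0.0187,0,0],[0.0355,0.0187,0,0],[0.0355,0.0187,0,0]]' >/dev/null
python3 -m pendant '[[0.0355,0.0187,0,0],[0.0355,0.0187,0,0],[0.0355,0.0187,0,0],[0.0355,0.0187,0,0],[0.0355,0.0187,0,0],[0.0355,0.0187,0,0],[0.0355,0.0187,0,0],[0,0,0,0]]' >/dev/null
python3 w.py
```

```text
t 2.8167 TCP st mm [[ -23.6 -302.4]] z 233.8 toolx-sty 0.008 F [-0.2  0.6  0.5] w 0.0869
```

```bash

python3 -m pendant '[[0.010,0.014,0.030,0.008],[0.010,0.014,0.035,0],[0,0,0.035,0],[0,0,0.035,0],[0,0,0.025,0],[0,0,0.016,0],[0,0,0,0],[0,0,0,0]]' >/dev/null
python3 w.py -10 -228 54 d
```

```text
t 3.4833 TCP st mm [[   2.4 -291.6]] z 57.4 toolx-sty -0.0083 F [0.5 1.  0.6] w 0.0867
top tube st [[ -11.7 -227.9]] skew -0.077 px 1219 pred 1258
side tube st [[ -15.  -228.1]] skew -0.083 px 770 pred 832
both [[ -12.9 -228.3]] -0.08
```

```bash

python3 -m pendant '[[0.010,0,0,-0.008],[0.011,0,0,0],[0.011,0,0,0],[0.011,0,0,0],[0.007,0,0,0],[0,0,0,0],[0,0,0,0],[0,0,0,0]]'
python3 w.py -8 -200 54 e
```

```text
time: 4.35
ee_pos: [0.5958, -0.0346, 0.0574]
eef_rot: [0.754, 0.657, -0.0, 0.0]
ft_force: [0.1, -0.2, -1.2]
width: 0.0868
grip_force: 0.0
t 4.35 TCP st mm [[   2.6 -241.9]] z 57.4 toolx-sty 0.0017 F [ 0.1 -0.2 -1.2] w 0.0868
top tube st [[  -9.8 -179.3]] skew -0.006 px 1310 pred 1254
side tube st [[ -12.5 -170.7]] skew 0.003 px 877 pred 883
both [[  -9.9 -176.9]] -0.003
```

```bash
python3 -m pendant '[[0,0,0,0],[0,0,0,0],[0,0,0,0],[0,0,0,0]]' >/dev/null
python3 w.py -10 -150 54 f
```

```text
t 4.8833 TCP st mm [[   2.7 -241.7]] z 57.6 toolx-sty 0.0017 F [ 0.1  0.9 -0.2] w 0.0873
top tube st [[  -9.7 -155. ]] skew -0.005 px 1270 pred 1254
side tube st [[ -14.  -155.2]] skew -0.01 px 867 pred 891
both [[ -11.3 -155.5]] -0.008
```

```bash

python3 -m pendant '[[0.010,-0.007,0,0],[0.010,-0.006,0,0],[0.010,0,0,0],[0.008,0,0,0],[0.006,0,0,0],[0.005,0,0,0],[0.005,0,0,0],[0.005,0,0,0]]' >/dev/null
python3 -m pendant '[[0.005,0,0,0],[0.005,0,0,0],[0.005,0,0,0],[0.005,0,0,0],[0.005,0,0,0],[0.005,0,0,0],[0.005,0,0,0],[0.005,0,0,0]]'
python3 w.py -10 -115 54 g
```

```text
time: 6.42
ee_pos: [0.5964, 0.066, 0.0575]
eef_rot: [0.754, 0.657, -0.0, 0.0]
ft_force: [0.4, -0.3, 0.1]
width: 0.0871
grip_force: 0.2
t 6.4167 TCP st mm [[ -10.6 -142.2]] z 57.5 toolx-sty 0.0018 F [ 0.4 -0.3  0.1] w 0.0871
top tube st [[-43.8 -96.2]] skew 0.144 px 7 pred 1265
side tube st [[ -13.6 -104.5]] skew -0.01 px 893 pred 925
both [[-33.8 -96. ]] 0.082
```

```bash

python3 -m pendant '[[0.005,0,0,0],[0.005,0,0,0],[0.005,0,0,0],[0.005,0,0,0],[0.005,0,0,0],[0.005,0,0,0],[0.005,0,0,0],[0.005,0,0,0]]' >/dev/null
python3 -m pendant '[[0.005,0,0,0],[0.005,0,0,0],[0.005,0,0,0],[0.005,0,0,0],[0.004,0,0,0],[0,0,0,0],[0,0,0,0],[0,0,0,0]]'
python3 w.py -12 -35 54 h
```

```text
time: 7.95
ee_pos: [0.6051, 0.1287, 0.0575]
eef_rot: [0.754, 0.657, -0.0, 0.0]
ft_force: [0.6, -0.1, 0.1]
width: 0.0869
grip_force: 0.0
t 7.95 TCP st mm [[-10.6 -78.9]] z 57.5 toolx-sty 0.0017 F [ 0.6 -0.1  0.1] w 0.0869
top tube st [[-58.7 -22.2]] skew -0.029 px 81 pred 1278
side tube st [[-13.8 -36.9]] skew -0.001 px 950 pred 980
both [[-43.2 -23.6]] -0.013
```

```bash

python3 -m pendant '[[0.005,0,0,0],[0.005,0,0,0],[0.005,0,0,0],[0.005,0,0,0],[0.005,0,0,0],[0.004,0,0,0],[0,0,0,0],[0,0,0,0]]'
python3 w.py -12 -10 46 i
```

```text
time: 8.82
ee_pos: [0.6089, 0.1581, 0.0575]
eef_rot: [0.753, 0.658, 0.0, -0.0]
ft_force: [0.2, -0.3, -0.3]
width: 0.087
grip_force: 0.0
t 8.8167 TCP st mm [[-10.8 -49.2]] z 57.5 toolx-sty 0.0025 F [ 0.2 -0.3 -0.3] w 0.087
side tube st [[-14.5   4.2]] skew -0.011 px 988 pred 1007
```

View pics/i_side.png

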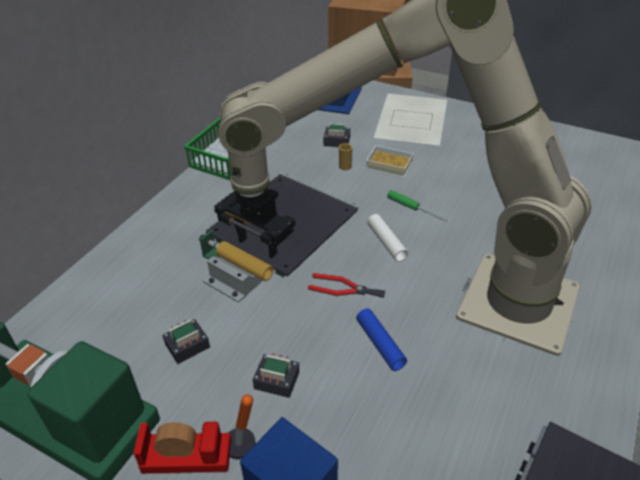

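The side view shows the tube lying in the V at about (245,260), next to the green bracket. It is straight and about 24 mm short of the seat. I back off, rise, close the fingers and move round beyond the near end.

```bash

python3 -m pendant '[[-0.025,0,0,0],[-0.025,0,0,0],[0,0,-0.030,0],[0,0,-0.030,0],[0,0,0,0],[0,-0.035,0,0],[0,-0.038,0,0],[0,-0.040,0,0]]' 0 5
python3 -m pendant '[[0.030,0,0,0],[0.035,0,0,0],[0.032,0,0,0],[0,0,0,0],[0,0,0,0]]'
python3 w.py -14 0 42.3 j
```

```text
time: 9.68
ee_pos: [0.4892, 0.1234, 0.1172]
eef_rot: [0.754, 0.657, 0.0, -0.0]
ft_force: [-0.2, 1.7, 0.7]
width: 0.0413
grip_force: 0.0
time: 10.1
ee_pos: [0.503, 0.2216, 0.1176]
eef_rot: [0.752, 0.659, 0.0, -0.0]
ft_force: [-0.1, -0.6, -0.1]
width: 0.0087
grip_force: 0.0
t 10.1 TCP st mm [[-124.5   -0.9]] z 117.6 toolx-sty 0.0052 F [-0.1 -0.6 -0.1] w 0.0087
top tube st [[22.5 -0.9]] skew 0.053 px 587 pred 1243
side tube st [[-12.3   0.7]] skew -0.013 px 930 pred 999
both [[ 9.5 -3.4]] 0.021
```

```bash

python3 -m pendant '[[0.001,0,0.030,-0.003],[0,0,0.030,0],[0,0,0.023,0],[0,0,0,0],[0,0,0,0]]'
python3 w.py -14 0 42.3 k
```

```text
time: 10.72
ee_pos: [0.5031, 0.2195, 0.0342]
eef_rot: [0.753, 0.658, -0.001, -0.0]
ft_force: [0.4, -0.3, 0.1]
width: 0.0003
grip_force: 0.0
t 10.7167 TCP st mm [[-124.1   -2.9]] z 34.2 toolx-sty 0.0037 F [ 0.4 -0.3  0.1] w 0.0003
top tube st [[18.5  1.4]] skew -0.041 px 703 pred 1245
side tube st [[-5.2  4.6]] skew -0.07 px 798 pred 984
both [[9.8 0.5]] -0.056
```

View pics/k_side.png

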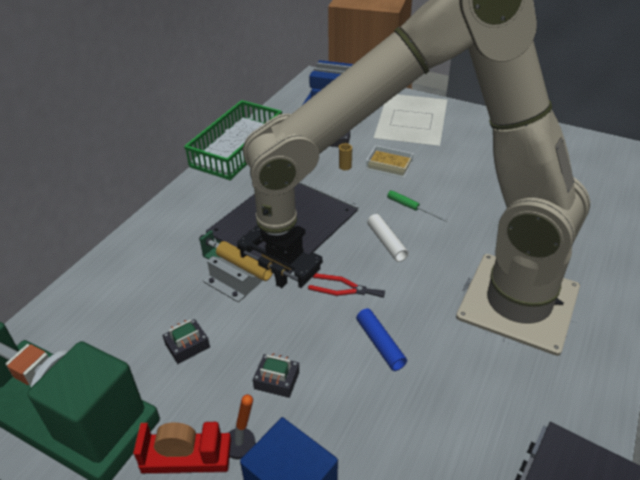

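The closed fingers are lowered just short of the tube's near end, at about (275,275), with the tube lying in the groove. I push slowly along +tool y and watch the force.

```bash

python3 -m pendant '[[0.002,0.004,0,0],[0.002,0.004,0,0],[0,0.004,0,0],[0,0.004,0,0],[0,0.003,0,0],[0,0.003,0,0]]'; python3 w.py
python3 -m pendant '[[0,0.003,0,0],[0,0.003,0,0],[0,0.003,0,0]]'; python3 w.py
```

```text
time: 11.42
ee_pos: [0.5263, 0.2215, 0.0345]
eef_rot: [0.753, 0.658, -0.0, 0.0]
ft_force: [0.7, 0.2, -0.0]
width: 0.0004
grip_force: 0.0
t 11.4167 TCP st mm [[-101.4    2.2]] z 34.5 toolx-sty 0.0046 F [ 0.7  0.2 -0. ] w 0.0004
time: 11.67
ee_pos: [0.5336, 0.2206, 0.0342]
eef_rot: [0.752, 0.659, -0.001, -0.001]
ft_force: [-7.3, 0.2, 4.5]
width: 0.0002
grip_force: 3.9
t 11.6667 TCP st mm [[-94.    2.4]] z 34.2 toolx-sty 0.0056 F [-7.3  0.2  4.5] w 0.0002
```

```bash

for i in 1; do python3 -m pendant '[[0,0.003,0,0],[0,0.003,0,0]]'; python3 w.py;  python3 -m pendant '[[0,0.003,0,0],[0,0.002,0,0]]'|grep -E "force|ee_pos"; python3 w.py -6 0 42.3 l; done
```

```text
time: 11.83
ee_pos: [0.5395, 0.2199, 0.0343]
eef_rot: [0.752, 0.659, -0.001, -0.001]
ft_force: [-8.0, -0.1, 3.8]
width: 0.0004
grip_force: 3.9
t 11.8333 TCP st mm [[-88.1   2.5]] z 34.3 toolx-sty 0.0057 F [-8.  -0.1  3.8] w 0.0004
ee_pos: [0.5446, 0.2192, 0.0343]
ft_force: [-7.9, -1.0, 3.3]
grip_force: 3.8
t 12.0 TCP st mm [[-83.    2.5]] z 34.3 toolx-sty 0.0056 F [-7.9 -1.   3.3] w 0.0004
top tube st [[57.5  0.3]] skew -0.108 px 370 pred 1240
side tube st [[16.1  8.7]] skew -0.073 px 540 pred 970
both [[43.  -0.5]] -0.092
```

```bash
python3 -c "
import cv2
a=[cv2.resize(cv2.imread(f'pics/{n}_side.png')[210:310,180:340],None,fx=3.7,fy=2.9*1.0,interpolation=2) for n in 'kl']
cv2.imwrite('pics/m.png',cv2.vconcat(a))"
```

```text
(no output)
```

View pics/m.png

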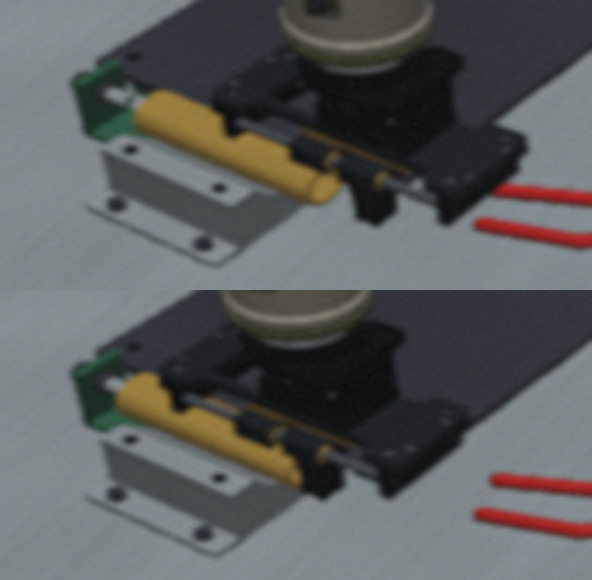

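The lower frame shows the tube has slid towards the bolt, staying straight in the groove, with a small gap left at about (118,385). I continue in small steps.

```bash

python3 -m pendant '[[0,0.002,0,0],[0,0.002,0,0]]'>/dev/null; python3 w.py;  python3 -m pendant '[[0,0.002,0,0]]'>/dev/null; python3 w.py;
```

```text
t 12.3667 TCP st mm [[-78.9   2.5]] z 34.3 toolx-sty 0.0056 F [-5.8 -0.3  2.4] w 0.0006
t 12.45 TCP st mm [[-76.8   2.5]] z 34.3 toolx-sty 0.0056 F [-6.7  0.5  2.7] w 0.0004
```

```bash

python3 -m pendant '[[0,0.002,0,0]]'>/dev/null; python3 w.py;  python3 -m pendant '[[0,0.001,0,0]]'>/dev/null; python3 w.py -6 0 42.3 n; python3 -c "
import cv2
cv2.imwrite('pics/o.png',cv2.resize(cv2.imread('pics/n_side.png')[215:295,185:295],None,fx=6,fy=6,interpolation=2))"
```

```text
t 12.5333 TCP st mm [[-75.5   2.5]] z 34.2 toolx-sty 0.0056 F [-17.2  -0.3  10.2] w 0.0005
t 12.6167 TCP st mm [[-75.6   2.5]] z 34.1 toolx-sty 0.006 F [-19.3  -1.8  11.9] w 0.0005
top tube st [[64.7 -0.3]] skew -0.112 px 436 pred 1239
side tube st [[23.5  8.6]] skew -0.089 px 608 pred 960
both [[50.4 -0.8]] -0.102
```

View pics/o.png

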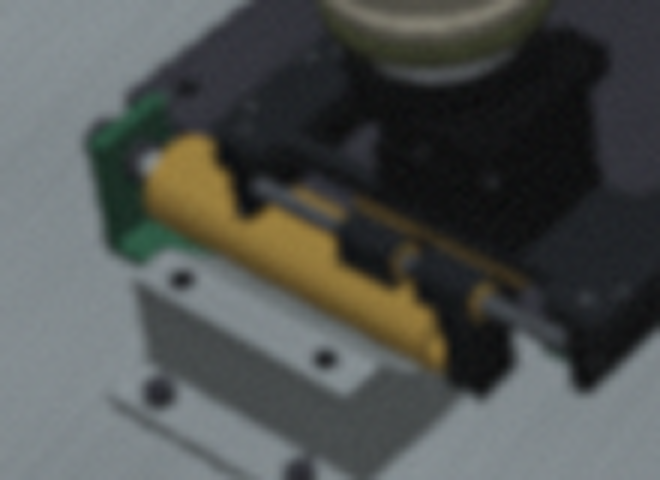

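The force climbed from 7 to 19 N and the TCP stopped, with the tube's far end against the bolt tip. I back off along the groove, rise and check.

```bash

python3 -m pendant '[[0,-0.004,0,0],[0,-0.015,0,0],[0,-0.030,0,0],[0,0,-0.035,0],[0,0,-0.04,0],[0,0,-0.04,0],[0,-0.03,-0.03,0],[-0.035,0,0,0]]'>/dev/null
python3 -m pendant '[[-0.04,0,0,0],[-0.04,0,0,0],[-0.04,0,0,0],[-0.04,0,0,0],[-0.04,0,0,0],[-0.04,0,0,0],[-0.04,0,0,0],[0,0,0,0]]'>/dev/null
python3 w.py 10 0 42.3 p; python3 -c "
from h import *
S=np.load('S.npy');c=r.camera('side');u,v=185,215;k=6
im=cv2.resize(c['img'][v:v+80,u:u+110,::-1],None,fx=k,fy=k,interpolation=2)
t=st2w(S,[[.01,0,.0423]])[0]
cv2.polylines(im,[((hull(c,[t[0],t[1],S[2]],.0423)-[u,v]+.5)*k).astype(int)],True,(255,0,255),1)
c=r.camera('top');u,v=190,125
i2=cv2.resize(c['img'][v:v+110,u:u+80,::-1],None,fx=4.36,fy=4.36,interpolation=2)
cv2.imwrite('pics/q.png',cv2.resize(cv2.hconcat([im,cv2.resize(i2,(349,480))]),None,fx=.78,fy=.78))"
```

```text
t 14.15 TCP st mm [[-149.9 -321.1]] z 179.1 toolx-sty -0.0046 F [ 0.2  0.  -0.6] w 0.0004
top tube st [[13.1  0.7]] skew -0.012 px 1178 pred 1245
side tube st [[11.7  1. ]] skew -0.013 px 1037 pred 981
both [[12.6  0.7]] -0.013
```

View pics/q.png

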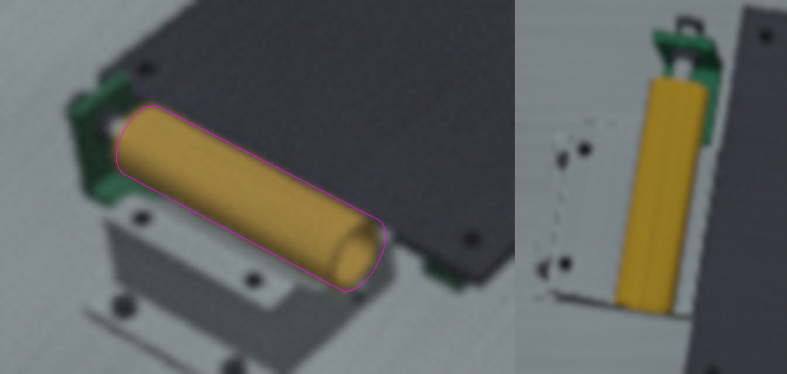

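The tube lies on the predicted seated outline, with its far end on the bolt. The measured x is about 12 mm against the expected 10 mm, which is within calibration error. The hand is clear, so I hand in.

```bash
python3 -c "
from bench import r
print(r.close_job())"
```

```text
the job is handed in; nothing more can be done
None
```

The tube was rolled into the V-block, pushed along the groove against the stop bolt (force climbed to 19 N), the hand taken clear, and the job handed in at about 14 s; no verdict was returned.

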